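Strap a rod handle down in the boring jig

ROBOT

A 6-joint arm with a two-finger parallel gripper is mounted at the origin on the work surface. World frame = base frame: x ahead of the robot, y to its left, z up, the work surface at z = 0. Lengths are in m, angles in rad, forces in N, time in s.
With the tool pointing down it reaches from about 0.275 to 1 m from the base axis. Payload 8.4 kg.
Tool frame: the origin (TCP) lies on the centre line of the jaws, within the pads' length; the fingertips stand 17 mm ahead of it and the grasp point (between the pads) lies 2 mm behind it (bot.tcp_to_tips is the z of the fingertips in the tool frame, in m); z points along the fingers, y is the line along which they close (so a half turn about z gives the same grasp; the last joint's range is limited). The gripper opens to 85 mm and grips with 20 to 120 N. Pads are 22 mm wide; open, the fingers measure 114 mm over their backs; the gripper's body (76 mm by 85 mm) begins 54 mm behind the grasp point. The pads swing forward as they close: fully open they stand 13 mm farther back than shut.
Start: joints at [-1.212, 0.353, 1.633, -0, 1.155, -0.002], TCP at [0.221, -0.585, 0.248] pointing down, gripper open.
Joint ranges: [-2.63, 2.63], [-0.92, 2.1], [0.06, 2.66], [-1.3, 4.44], [0, 2.69], [-3.02, 3.02]. Speed limits (rad/s): [2.22, 2.22, 2.79, 3.14, 3.14, 3.14].

INTERFACE

Orientations are given as a unit quaternion [x, y, z, w].
In Python, from workcell import bot, hand, kinematics, get_obs, vision, hand_in gives the robot as it stands. The module is installed in compiled form; this text tells all that it offers. Calls block until the motion is done:
- bot.reach(position, orientation): joint-space move of the TCP to a pose.
- bot.servo_line(position, ori=None, velocity=0.15): straight line of the TCP; ori=None keeps the orientation; velocity is the mean speed in m/s.
- bot.goto_joints(angles): joint-space move.
- hand.move_gripper(opening, strength=None): finger opening in m; strength is the grip in N (None keeps the last); returns when the fingers have stopped.
- bot.dwell(seconds).
- kinematics.solve_ik(position, orientation): joint angles nearest the present ones, or None.
- get_obs(): the state.
- vision.read_camera(name): name is "scene" or "top" or "wrist"; returns a dict with "frame" (480x640x3 uint8, red, green, blue), "intrinsics" (3x3 intrinsics, pixels), "view" (4x4, takes a point from world to camera coordinates). Camera axes: x right, y down, z forward; pixel columns grow to the right and rows downward; lengths in m; the calibration is good to about 2 mm. A picture is of the moment at which its call begins. There is no depth.
A pose or a line that the arm cannot do raises bot.IKError and nothing moves.
- hand_in(): hands the job in; it is judged then, once.
The state is a dict: "time_s": time; "joint_pos": joint angles; "joint_vel": joint speeds; "joint_efforts": joint torques, N m; "position": TCP position; "orientation": TCP orientation; "wrist_force": force on the tool from outside, world axes, zero at the start; "ft_torque": the same for the moment, N m; "gripper_width": finger opening in m; "grip_force": force on a finger pad.
Only numpy, scipy, OpenCV 4.12 (cv2) and the standard library are available. Lean on these libraries where they do the work, as an engineer would, in place of code of your own. Each camera call takes 0.05 s, during which the arm holds its last target. There are 200 camera calls.

TASK

The glue in the fishing-rod handle is still curing, so do not pick it up: roll it across the loading deck into the V-groove of the jig, slide it along the groove until its thin metal end has passed under the bridge and rests against the stop plate, and only then swing the clamp strap over so that it lies down on the handle. Leave the bottle, the spool and the tin alone.

Things in the scene. Friction and masses are not known exactly. Their poses are not given: they have to be found in the camera images.
- jig: Plywood jig fixed to the bench, 260 mm across, 300 mm long. Origin: on the bench, straight under the bottom line of its V-groove; z up, y along the groove towards bridge and stop plate, x across it, away from the loading deck. The cheek on the groove's far side is flat, x 32 to 75 mm, top z 58 mm. A handle seated in the groove has its axis at x 0, z 51.5 mm and its cork's top at z 69.5 mm.
- deck (a point): Middle of the flat top of the loading deck (jig frame -100, -27.5, 50 mm). The deck spans x -175 to -24 mm and y -150 to 95 mm in the jig frame, level; along its outer edge (x -183 to -175) runs a lip 6 mm high.
- groove (a point): Middle of the V-groove's bottom line (jig frame 0, -27.5, 26 mm). The 90 degree groove, aluminium-lined, runs y -150 to 95 mm; at y -150 it is open. Its deck-side face rises to the deck's edge (x -24, z 50 mm), its far face higher, to x 32, z 58 mm.
- bridge (a point): Middle of the underside of the bridge bar over the groove's end (jig frame 0, 107.5, 68 mm). The bar is 15 mm wide along the groove (y 100 to 115) and 98 mm across, top at z 82 mm, on posts with inner faces at x -35 and 35 mm. The handle's thin end passes under it, the cork does not.
- stop_face (a point): Point on the stop plate's face where the axis of the seated handle meets it (jig frame 0, 140, 51.5 mm). The plate is 70 mm wide, 10 mm thick, top at z 75 mm.
- handle: Fishing-rod handle, about 150 g: cork cylinder 36 mm in diameter and 130 mm long with a coaxial thin aluminium end, 20 mm in diameter, 45 mm long. Origin: on the axis, at the middle of the cork. Its y axis runs along it towards the thin end; x and z turn as it rolls. It starts lying on the deck within 9 degrees of the groove's direction, thin end towards the bridge, and rolls freely.
- handle_nose (a point): Centre of the end face of the handle's thin end, 110 mm along +y from the handle's origin.
- handle_butt (a point): Centre of the cork's other (butt) end face, 65 mm along -y from the handle's origin.
- strap (a joint): Angle in rad of the clamp strap's hinge: 0 with the strap level over the groove, growing as it opens; about 1.57 upright; starts at 1.6 to 1.9, leaning a little away from the deck, and can go to 2.0. The strap rests on a seated handle at 0.02; with nothing under it, it can go on to -0.2. The hinge has friction: the strap stays where it is left and takes about 1 to 3 N at its end to move.
- strap_hinge (a point): Middle of the strap's hinge axis (jig frame 50, 30, 71.5 mm), parallel to the groove. The strap is a flat steel bar 24 mm wide (along the groove) and 6 mm thick, centred on the hinge axis' plane.
- strap_end (a point): A point on the strap 100 mm from the hinge axis, at the middle of its width and thickness; its rounded end stands 8 mm farther out. Closed, it points from the hinge towards the deck.
- cement: Black bottle, 42 mm diameter, 85 mm high, standing near the jig; bystander. Origin: centre of its underside.
- spool: White thread spool, 48 mm diameter, 55 mm high, standing near the jig; bystander. Origin: centre of its underside.
- tin: Open steel tin, 64 mm diameter, 40 mm high, near the jig; bystander. Origin: centre of its underside.
Not all that is in view belongs to the job. There is more than one size of the handle; the job needs the middle-sized.

How it is judged:
On the way, in this order (a step that is already met when the one before it is completed fails the run):
1. the handle lies in the V-groove, the strap still open (x of handle in the frame of jig between -0.004 and 0.004 m and z of handle in the frame of jig between 0.0475 and 0.0555 m and angle between the y axis of handle and the y axis of jig, either way round below 0.05 rad and value of joint strap above 1 rad), for 0.2 s.
2. the handle, lying in the groove, has its thin end under the bridge and against the stop plate, the strap still open (all of step 1 and y of handle_nose in the frame of jig above 0.135 m), for 0.2 s.
At the end, for the whole second after the job is handed in: The handle lies at rest in the V-groove (axis within 4 mm of the seated line sideways and in height, within 0.05 rad of the groove's direction), its thin end within 5 mm of the stop plate, and the strap is down on it (hinge below 0.06 rad) (x of handle in the frame of jig between -0.004 and 0.004 m and z of handle in the frame of jig between 0.0475 and 0.0555 m and angle between the y axis of handle and the y axis of jig, either way round below 0.05 rad and y of handle_nose in the frame of jig above 0.135 m and value of joint strap below 0.06 rad and linear speed of handle below 0.02 m/s); the robot touches nothing.
It fails at once if the handle is picked up (its middle rises more than 20 mm above its height on the deck) (z of handle in the frame of jig above 0.088 m).
It fails at once if the bottle is moved by more than 20 mm or tipped (distance of cement from where it was at the start of the episode above 0.02 m or angle between cement's own z axis and vertical above 0.4 rad).
It fails at once if the spool is moved by more than 20 mm or tipped (distance of spool from where it was at the start of the episode above 0.02 m or angle between spool's own z axis and vertical above 0.4 rad).
It fails at once if the tin is moved by more than 20 mm or tipped (distance of tin from where it was at the start of the episode above 0.02 m or angle between tin's own z axis and vertical above 0.4 rad).
It also fails if it takes over 54 s, if anything falls off the work surface, if the arm or the gripper's body presses on something with over 40 N, if the wrist force passes 120 N, or if a joint passes its speed limit or range.

## Working session

There is one attempt and no reset: what is moved stays moved. The work goes in short steps, each a Python script; the robot and the scene stay as the last script left them, time stands still between calls to the robot, and variables do not carry over. Pictures are saved under pics/ and viewed, at most 10 in all, crops included, and the job is handed in when it is done.

```bash
mkdir -p pics
python3 - <<'E'
from workcell import *
from workcell import vision,get_obs
import cv2,numpy as np
for n in ("top","scene"):
    d=vision.read_camera(n); cv2.imwrite(f"pics/{n}0.png",d["frame"][:,:,::-1]); np.savez(f"{n}0.npz",**d)
    print(n,np.round(d["intrinsics"],1).tolist(),np.round(d["view"],3).tolist())
o=get_obs();print(o["time_s"],o["position"],o["orientation"],o["gripper_width"])
E
```

```text
top [[470.2, 0.0, 312.6], [0.0, 470.2, 237.7], [0.0, 0.0, 1.0]] [[-0.021, -1.0, -0.013, 0.036], [-0.989, 0.022, -0.147, 0.501], [0.147, 0.01, -0.989, 0.838], [0.0, 0.0, 0.0, 1.0]]
scene [[460.7, 0.0, 319.3], [0.0, 460.7, 246.3], [0.0, 0.0, 1.0]] [[-0.624, 0.781, 0.004, 0.306], [0.642, 0.516, -0.567, -0.308], [-0.445, -0.351, -0.824, 1.298], [0.0, 0.0, 0.0, 1.0]]
0.1 [ 0.22050062 -0.58439135  0.24764657] [ 9.83773540e-01  1.79413604e-01 -1.06024289e-04 -6.07431901e-04] 0.08546224394563894
```

View pics/top0.png

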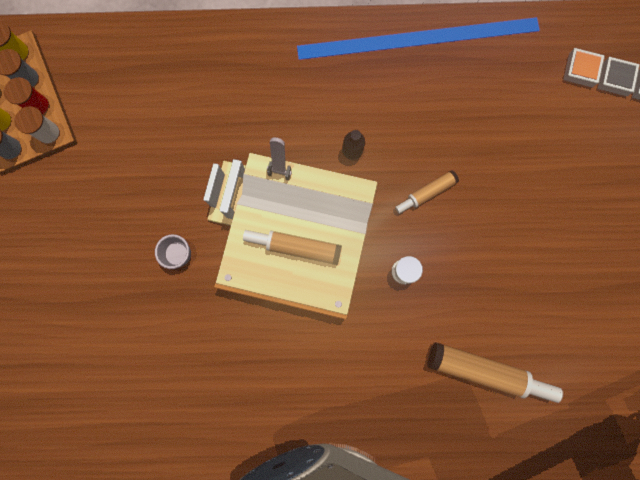

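View pics/scene0.png

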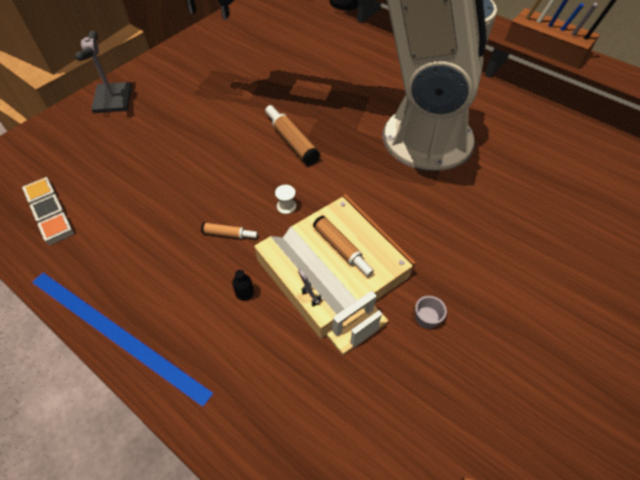

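Handle candidates in the top view are the large one on the bench (495,373), the small one on the bench (427,193) and the one on the deck (292,246). The deck one is middle-sized and lies beside the groove with its thin end towards the bridge, so it fits. The bottle is at (354,145), the spool at (407,270), the tin at (173,252), the strap at (279,155), the bridge at (231,187) and the stop plate at (214,184). I'll confirm with an enlarged crop.

Run:
```python
import cv2,numpy as np
f=np.load("top0.npz")["frame"][:,:,::-1]
c=f[130:325,190:390]; cv2.imwrite("pics/crop1.png",cv2.resize(c,None,fx=3,fy=3,interpolation=cv2.INTER_CUBIC)[:600])
```

```text
(no output)
```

View pics/crop1.png

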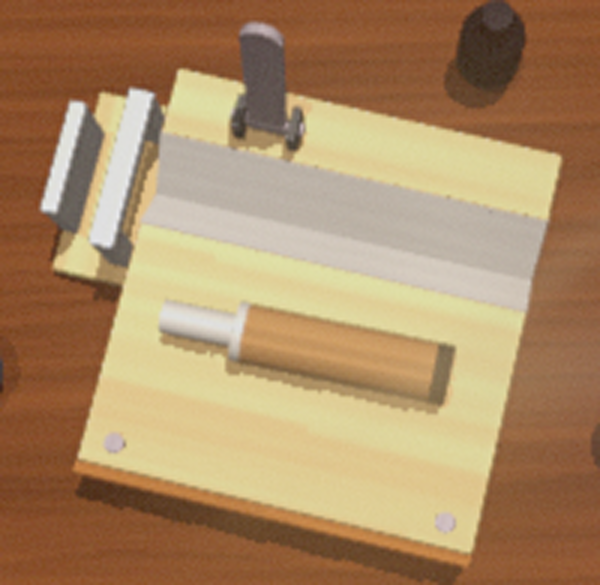

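The crop shows the middle-sized handle on the deck: thin end (161,317), butt (450,376), cork between. The groove lining's corners are at (143,223), (527,310), (163,134) and (548,219), and the strap stands open. Next I compute the jig and handle poses.

```bash
cat > h.py <<'E'
import numpy as np, json, os
from scipy.optimize import least_squares
from scipy.spatial.transform import Rotation as Rt
def ray_z(d,px,z):
    K,V=d["intrinsics"],d["view"]; R,t=V[:3,:3],V[:3,3]
    c=-R.T@t; r=R.T@np.linalg.solve(K,[px[0],px[1],1]); return c+r*(z-c[2])/r[2]
def J():
    return np.array(json.load(open("jig.json")))
def j2w(p):
    x,y,a=J(); c,s=np.cos(a),np.sin(a); return np.array([x+c*p[0]-s*p[1],y+s*p[0]+c*p[1],p[2]])
def w2j(p):
    x,y,a=J(); c,s=np.cos(a),np.sin(a); u,v=p[0]-x,p[1]-y; return np.array([c*u+s*v,-s*u+c*v,p[2]])
def quat():  # tool down, tool y along groove
    a=J()[2]; y=np.array([-np.sin(a),np.cos(a),0]); z=np.array([0,0,-1.])
    return [Rt.from_matrix(np.c_[np.cross(s*y,z),s*y,z]).as_quat() for s in (1,-1)]
E
python3 - <<'E'
from h import *
from workcell import bot,kinematics,hand,get_obs
d=np.load("top0.npz")
P=[((143,223),(-24,95,50)),((527,310),(-24,-150,50)),((163,134),(32,95,58)),((548,219),(32,-150,58)),((181,69),(75,95,58)),((561,156),(75,-150,58)),((76,465),(-183,95,56)),((465,557),(-183,-150,56))]
full=lambda p:(190+p[0]/3,130+p[1]/3)
W=np.array([ray_z(d,full(p),q[2]/1000)[:2] for p,q in P]); Q=np.array([q[:2] for _,q in P])/1000
f=lambda v:(W-(v[:2]+Q@np.array([[np.cos(v[2]),np.sin(v[2])],[-np.sin(v[2]),np.cos(v[2])]]))).ravel()
r=least_squares(f,[.45,.05,0]); print(r.x,np.round(r.fun.reshape(-1,2)*1000,1).tolist())
json.dump(r.x.tolist(),open("jig.json","w"))
for n,p in (("nose",(161,317)),("butt",(450,376)),("shoulder",(238,332))): print(n,np.round(w2j(ray_z(d,full(p),.068))*1000,1))
for n,p,z in (("cement",(354,135),.085),("spool",(407,265),.055),("tin",(173,248),.04)): print(n,np.round(w2j(ray_z(d,p,z))*1000,1))
print(bot.tcp_to_tips)
for q in quat(): print(q,kinematics.solve_ik(j2w((-.13,-.02,.15)),q))
hand.move_gripper(.06); print(bot.tcp_to_tips,get_obs()["time_s"])
E
```

```text
[ 0.56697308  0.06576847 -0.25500976] [[-2.2, -1.3], [-0.3, 0.5], [-2.2, -0.8], [0.3, 0.5], [-2.3, -1.2], [-1.9, 1.8], [3.0, -2.6], [5.6, 3.1]]
nose [-82.2  63.9  68. ]
butt [ -76.9 -112.6   68. ]
shoulder [-80.3  16.7  68. ]
cement [141.  -87.8  85. ]
spool [ -64.6 -234.2   55. ]
tin [-131.7  191.4   40. ]
0.017
[0.12715967 0.99188226 0.         0.        ] [ 1.76273410e-01  2.04627783e-01  2.10018949e+00 -4.44089210e-16
  8.36775379e-01 -1.13951316e+00]
[ 0.99188226 -0.12715967  0.         -0.        ] [ 1.76273410e-01  2.04627783e-01  2.10018949e+00 -4.44089210e-16
  8.36775379e-01  2.00207949e+00]
0.017 0.475
```

Run:
```python
from h import *
from workcell import bot,hand,get_obs,vision
import cv2
d=np.load("top0.npz")
P=[((143,223),(-24,95,50)),((527,310),(-24,-150,50)),((163,134),(32,95,58)),((548,219),(32,-150,58)),((181,69),(75,95,58)),((561,156),(75,-150,58))]
W=np.array([ray_z(d,(190+p[0]/3,130+p[1]/3),q[2]/1000)[:2] for p,q in P]); Q=np.array([q[:2] for _,q in P])/1000
f=lambda v:(W-(v[:2]+Q@np.array([[np.cos(v[2]),np.sin(v[2])],[-np.sin(v[2]),np.cos(v[2])]]))).ravel()
r=least_squares(f,[.45,.05,0]); print(r.x,np.round(r.fun*1000,1)); json.dump(r.x.tolist(),open("jig.json","w"))
q=quat()[0]
bot.reach(j2w((-.133,-.047,.14)),q)
bot.servo_line(j2w((-.133,-.047,.074)),q,velocity=.12)
o=get_obs(); print(o["time_s"],o["wrist_force"],w2j(o["position"]))
bot.servo_line(j2w((-.033,-.047,.074)),q,velocity=.05)
o=get_obs(); print(o["time_s"],o["wrist_force"],w2j(o["position"]))
bot.dwell(.3)
d=vision.read_camera("top"); np.savez("top1.npz",**d); cv2.imwrite("pics/top1.png",cv2.resize(d["frame"][130:325,190:390,::-1],None,fx=3,fy=3))
```

```text
[ 0.56540349  0.06560426 -0.25078559] [-0.2 -1.2  0.7  0.9 -0.3 -0.9  1.2  0.7 -0.4 -1.4 -1.1  1.9]
3.5833 [-0.03614701  0.83895406 -0.69251268] [-0.13269257 -0.04702858  0.07424033]
5.7333 [-0.36165853 -0.42848823 -0.31669043] [-0.03317751 -0.04699908  0.07400558]
```

View pics/top1.png

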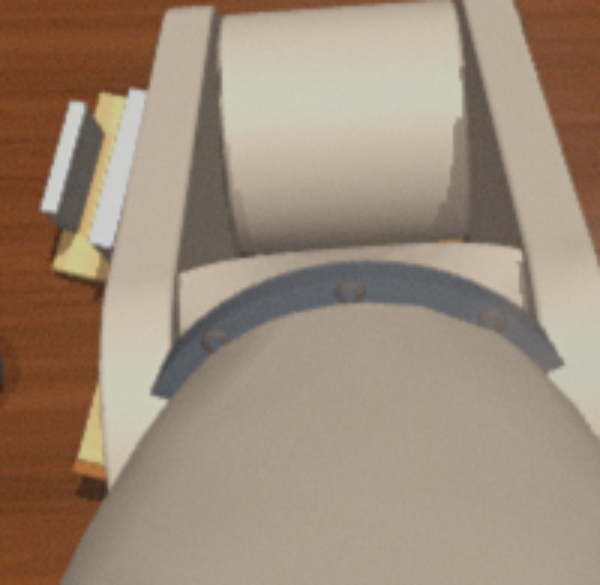

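The arm hides the handle in this view. I'll raise it to the position behind the butt and use the scene camera.

Run:
```python
from h import *
from workcell import bot,hand,get_obs,vision
import cv2
q=quat()[0]
bot.servo_line(j2w((-.04,-.047,.15)),q,velocity=.2)
hand.move_gripper(0.0)
bot.reach(j2w((0,-.150,.15)),q)
o=get_obs(); print(o["time_s"],o["gripper_width"],w2j(o["position"]))
d=vision.read_camera("scene"); np.savez("scene1.npz",**d); cv2.imwrite("pics/scene1.png",cv2.resize(d["frame"][175:365,230:430,::-1],None,fx=3,fy=3,interpolation=cv2.INTER_CUBIC))
K,V=d["intrinsics"],d["view"]
def proj(p): c=V[:3,:3]@j2w(p)+V[:3,3]; u=K@c/c[2]; return (np.round((u[:2]-[230,175])*3)).tolist()
for p in ((0,95,26),(0,-150,26),(32,95,58),(-24,95,50),(0,66,51.5),(0,-112,51.5)): print(p,proj(np.array(p)/1000))
```

```text
7.7333 -4.0578627673195906e-05 [ 8.83983469e-05 -1.50817599e-01  1.49934209e-01]
(0, 95, 26) [356.0, 412.0]
(0, -150, 26) [157.0, 183.0]
(32, 95, 58) [322.0, 416.0]
(-24, 95, 50) [386.0, 377.0]
(0, 66, 51.5) [332.0, 365.0]
(0, -112, 51.5) [183.0, 196.0]
```

View pics/scene1.png

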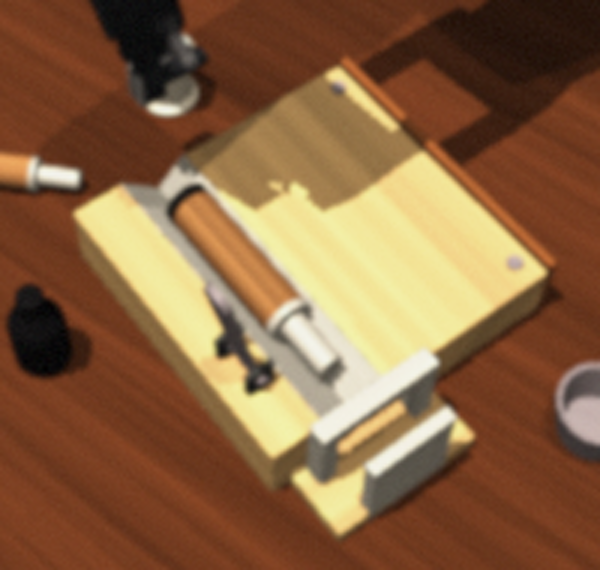

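The handle is seated in the groove: nose at about (328,362) against a predicted (332,365), butt at about (185,200). The strap is still open. Next I push on the butt along the groove.

Run:
```python
from h import *
from workcell import bot,hand,get_obs,vision
import cv2
q=quat()[0]; a=J()[2]; yv=np.array([-np.sin(a),np.cos(a),0])
F=lambda: get_obs()["wrist_force"]
bot.servo_line(j2w((0,-.150,.069)),q,velocity=.12); print(F())
bot.servo_line(j2w((0,-.062,.069)),q,velocity=.05); print(F()@yv)
y=-.062; f0=F()@yv
while y<-.040:
    y+=.0015; bot.servo_line(j2w((0,y,.069)),q,velocity=.02); f=F()@yv
    if f<-5: break
print(y,f,get_obs()["time_s"])
bot.dwell(.3)
bot.servo_line(j2w((0,y-.03,.069)),q,velocity=.1)
bot.servo_line(j2w((0,y-.03,.17)),q,velocity=.2)
d=vision.read_camera("scene"); np.savez("scene2.npz",**d); cv2.imwrite("pics/scene2.png",cv2.resize(d["frame"][175:365,230:430,::-1],None,fx=3,fy=3,interpolation=cv2.INTER_CUBIC))
K,V=d["intrinsics"],d["view"]
def proj(p): c=V[:3,:3]@j2w(np.array(p)/1000)+V[:3,3]; u=K@c/c[2]; return (np.round((u[:2]-[230,175])*3)).tolist()
print("nose",proj((0,140,51.5)),"butt top",proj((0,-35,69.5)),"shoulder top",proj((0,95,69.5)),proj((0,85,69.5)))
for t in (1.6,1.75,1.9): print(t,proj((50-108*np.cos(t),30,71.5+108*np.sin(t))))
```

```text
[ 0.7695291   0.17075117 -0.32645948]
0.19301316441502958
-0.045499999999999985 -5.965650469456663 13.2667
nose [401.0, 444.0] butt top [244.0, 252.0] shoulder top [360.0, 383.0] [351.0, 372.0]
1.6 [236.0, 269.0]
1.75 [214.0, 284.0]
1.9 [194.0, 301.0]
```

View pics/scene2.png

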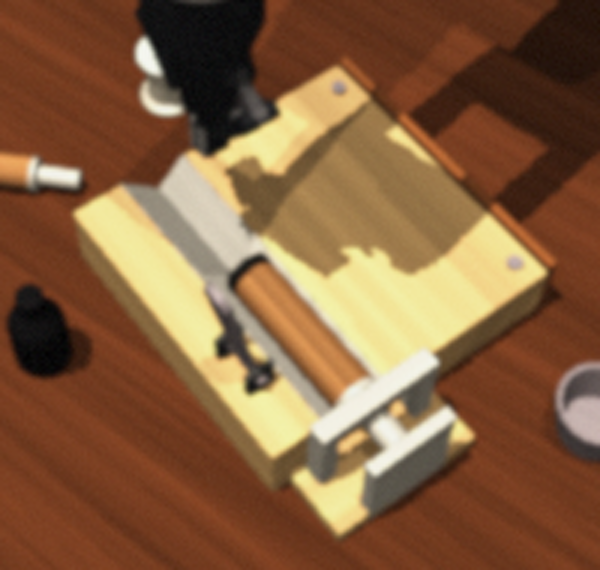

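The nose is against the stop plate (about (395,440), predicted (401,444)) and the contact force rose on reaching it. The strap is at about 1.75 rad, with its end at (215,285). Now I close the strap along an arc, watching the force.

Run:
```python
from h import *
from workcell import bot,hand,get_obs,vision
import cv2
q=quat()[0]; F=lambda: get_obs()["wrist_force"]
o=w2j(get_obs()["position"])
bot.servo_line(j2w((o[0],o[1],.28)),q,velocity=.25)
bot.reach(j2w((.115,.03,.28)),q)
bot.servo_line(j2w((.115,.03,.158)),q,velocity=.2); print(get_obs()["time_s"],F())
r=.070
def tool(t): 
    return (.050-r*np.cos(t)+.003*np.sin(t)+.011,.03,.0715+r*np.sin(t)+.003*np.cos(t)+.017)
for t in list(np.arange(1.7,.44,-.18)):
    bot.servo_line(j2w(tool(t)),q,velocity=.07); f=F(); print(round(t,2),np.round(f,1))
    if np.linalg.norm(f)>20: break
else:
    t=.44
    while t>-.12:
        t-=.03; bot.servo_line(j2w(tool(t)),q,velocity=.04); f=F()
        if f[2]>9: break
    print(t,f)
print(get_obs()["time_s"],w2j(get_obs()["position"]))
```

```text
16.75 [-0.2323083  -0.60300771  1.10738158]
1.7 [0.4 0.7 0.3]
1.52 [-0.1  0.1  0.3]
1.34 [ 1.4 -0.1  0. ]
1.16 [ 0.4 -0.1 -0.2]
0.98 [-0.3 -0.   0.1]
0.8 [0.1 0.1 0. ]
0.62 [0.6 0.7 0.7]
-0.010000000000000092 [-5.0825947  -1.11589683 19.17447839]
23.5167 [-0.00884541  0.03007161  0.09237962]
```

Run:
```python
from h import *
from workcell import bot,hand,get_obs,vision
import cv2
q=quat()[0]
bot.servo_line(j2w((-.009,.03,.14)),q,velocity=.1)
bot.servo_line(j2w((-.05,-.15,.28)),q,velocity=.25); bot.reach(j2w((-.2,-.2,.3)),q)
ims=[]
for n,(y,x) in (("scene",(175,230)),("top",(130,190))):
    d=vision.read_camera(n); ims.append(cv2.resize(d["frame"][y:y+190,x:x+200,::-1],None,fx=2,fy=2,interpolation=cv2.INTER_CUBIC))
    if n=="scene":
        K,V=d["intrinsics"],d["view"]
        for p in ((-58,30,71.5),(-58,30,78),(0,140,51.5)):
            c=V[:3,:3]@j2w(np.array(p)/1000)+V[:3,3]; u=K@c/c[2]; print(p,(u[:2]-[x,y])*2)
cv2.imwrite("pics/end.png",np.hstack(ims)); print(get_obs()["time_s"])
```

```text
(-58, 30, 71.5) [243.84263695 180.61649072]
(-58, 30, 78) [244.22927994 177.30923149]
(0, 140, 51.5) [267.49841203 295.76927916]
26.0167
```

View pics/end.png

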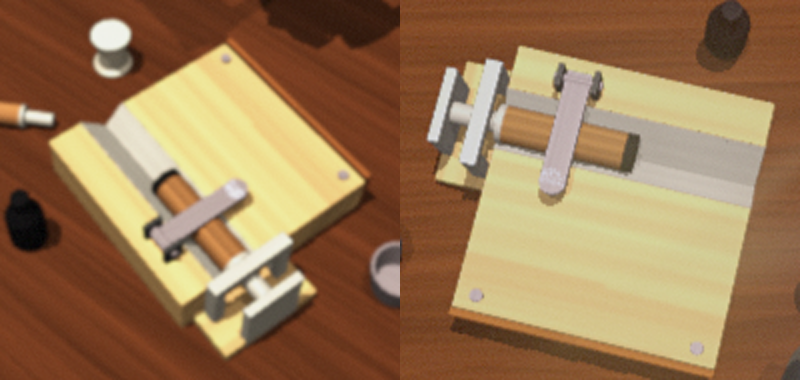

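The strap lies across the cork with its end at about (240,183), against a predicted (244,181). The nose is at the stop and the bystanders are in place. Handing in.

```bash
python3 -c "
from workcell import hand_in
print(hand_in())"
```

```text
the job is handed in; nothing more can be done
None
```

I rolled the handle into the groove, slid it under the bridge to the stop plate, closed the strap down on it and handed the job in at about 26 s; the verdict was not shown, but the final pictures matched the required end state.

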